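Switch the rinse manifold over to the beaker

ROBOT

A 6-joint arm with a two-finger parallel gripper is mounted at the origin on a cart in front of the work surface, level with it; the furniture and walls round the work are solid. World frame = base frame: x ahead of the robot, y to its left, z up, the work surface at z = 0. Lengths are in m, angles in rad, forces in N, time in s.
With the tool pointing down it reaches from about 0.275 to 0.75 m from the base axis. Payload 10.2 kg.
Tool frame: the origin (TCP) lies at the very end of the fingers, on their centre line; the grasp point (between the pads) lies 19 mm behind it; z points along the fingers, y is the line along which they close (so a half turn about z gives the same grasp; the last joint's range is limited). The gripper opens to 85 mm and grips with 20 to 120 N. Pads are 22 mm wide; open, the fingers measure 114 mm over their backs; the gripper's body (76 mm by 85 mm) begins 54 mm behind the grasp point. The pads swing forward as they close: fully open they stand 13 mm farther back than shut.
Start: joints at [1.076, 0.313, 1.498, -0, 1.331, -0.223], TCP at [0.141, 0.506, 0.231] pointing down, gripper open.
Joint ranges: [-2.94, 2.94], [-0.97, 2.17], [0.19, 2.56], [-1.23, 4.37], [0.02, 3.11], [-2.88, 2.88]. Speed limits (rad/s): [2.39, 2.39, 3.01, 3.14, 3.14, 3.14].

INTERFACE

Orientations are given as a unit quaternion [x, y, z, w].
In Python, from plant import monitor, eyes, order, spotter gives the robot as it stands.
- The arm moves only by the tool arm_command, never from a script. Its argument "targets" is a list of rows, each a list of 7 numbers: the turn, a rotation vector about the tool's x, y, z in rad, then the shift along the tool's x, y, z in mm, then the closure in counts, from 0 (fully open) to 255 (shut). In form: [[rx, ry, rz, dx, dy, dz, gripper], ...]. A call has 1 to 20 rows; each row is the pose to reach, as a shift and turn from the pose commanded when the call began, along the tool's axes at that moment; what a row does not reach only later rows make up. A row lasts 1/10 s, in which the tool goes at most 50 mm and 8.59 degrees, less where a joint would pass 70% of its speed; a pose out of reach is approached as far as the arm can. A call with a gripper value outside its range is refused whole. The fingers move at their own pace and stop on an object; "grip_force" is the grip in N (left out, the last holds). Time passes only in rows, so rows that repeat a pose let the fingers close. It gives the time, the measured TCP pose, the force, the opening and the grip force at its end, in the units of the state.
- monitor.get_obs(): the state, without advancing time (a new reading comes with each control period).
- eyes.get_image(name): name is "scene" or "top"; returns a dict with "image" (480x640x3 uint8, red, green, blue), "mtx" (3x3 intrinsics, pixels), "dist_coeffs" ([k1, k2, p1, p2, k3] as OpenCV has them; the pictures are not rectified), "position" and "attitude" of the camera in the world. Camera axes: x right, y up, looking along -z (the intrinsics and any distortion apply to the point x, -y, -z); pixel columns grow to the right and rows downward; lengths in m; the calibration is good to about 2 mm. A picture is of the moment at which its call begins. There is no depth.
- order.job_done(): hands the job in; it is judged then, once.
Trained networks look in the newest picture that a camera, given by its name, has taken for a name from the list of things; names that differ only in an ending like _2 or _b are one class to them, and where a whole thing is asked for, a point or a joint stands for the part that bears it (a point fixed in the world has none). Each returns a list of dicts, best first, with "conf" (0 to 1); they miss things now and then, are a little off and sometimes report something else, mostly with a low value. They report only what shows in the picture. A call takes as long as a camera call. They do not tell look-alikes from the thing itself.
- spotter.look_for(label, camera): "box" ([left, top, width, height] in pixels, round what is visible of it).
- spotter.silhouettes(label, camera): "mask" (480x640 bool, what is visible of it) and "box" ([left, top, width, height] in pixels, round what is visible of it).
The state is a dict: "clock": time; "joints": joint angles; "dq": joint speeds; "joint_efforts": joint torques, N m; "tool_pos": TCP position; "tcp_rot": TCP orientation; "contact_force": force on the tool from outside, world axes, zero at the start; "wrist_torque": the same for the moment, N m; "width": finger opening in m; "grip_force": force on a finger pad.
Only numpy, scipy, OpenCV 4.12 (cv2) and the standard library are available. Lean on these libraries where they do the work, as an engineer would, in place of code of your own. Each camera call takes 0.05 s, during which the arm holds its last target. There are 200 camera calls.

TASK

One tap on the rinse manifold was left open or part open, its lever turned out towards its spout. First push that lever with a closed finger all the way back to closed, across its spout; then push the lever of the tap over the white beaker all the way round to open, in line with its spout. Leave the tap over the flat dish closed, do not pick up or shift the beaker, the dish or the small things around them, and finish clear of everything.

Things in the scene. Friction and masses are not known exactly. Their poses are not given: they have to be found in the camera images.
- manifold: fixed rinse manifold: a level steel header pipe (22 mm diameter, axis 75 mm above the worktop, end pieces up to 92 mm high) on a dark foot plate 65 x 460 x 10 mm. Origin on the worktop, under the middle of the pipe; z up, y along the pipe, x to the back: the spouts point to its -x, roughly towards the robot
- tap_1: one of three equal taps 150 mm apart on the pipe; any of them may stand left, middle or right. Origin on the worktop under its lever's pivot, axes as the manifold's: the spout points along its -x. Steel body 36 mm square, up to 93 mm high, with a neck up to the lever; spout pipe 11 mm thick, top at 81 mm
- spout_1 (a point): mouth of that tap's spout, 70 mm in front of the lever's pivot, 61 mm above the worktop
- lever_1 (a joint): that tap's black lever, turning about the upright pivot above its tap, in rad, with stops at both ends: 0 fully closed (lever across the spout, pointing to the manifold's +y), 1.571 fully open (lever in line with and above the spout, pointing to -x); it grows counter-clockwise seen from above. Friction of about 0.12 N m and no spring: it stays where it is left
- lever_1_hinge (a point): on that lever's pivot axis, at half the height of the lever, 121 mm above the worktop
- lever_1_tip (a point): middle of that lever's outer end, 85 mm from the pivot. The lever is a bar 10 mm wide and 20 mm high (111 to 131 mm above the worktop) with a 28 mm round hub; free air below it down to the spout and pipe
- tap_2: one of three equal taps 150 mm apart on the pipe; any of them may stand left, middle or right. Origin on the worktop under its lever's pivot, axes as the manifold's: the spout points along its -x. Steel body 36 mm square, up to 93 mm high, with a neck up to the lever; spout pipe 11 mm thick, top at 81 mm
- spout_2 (a point): mouth of that tap's spout, 70 mm in front of the lever's pivot, 61 mm above the worktop
- lever_2 (a joint): that tap's black lever, turning about the upright pivot above its tap, in rad, with stops at both ends: 0 fully closed (lever across the spout, pointing to the manifold's +y), 1.571 fully open (lever in line with and above the spout, pointing to -x); it grows counter-clockwise seen from above. Friction of about 0.12 N m and no spring: it stays where it is left
- lever_2_hinge (a point): on that lever's pivot axis, at half the height of the lever, 121 mm above the worktop
- lever_2_tip (a point): middle of that lever's outer end, 85 mm from the pivot. The lever is a bar 10 mm wide and 20 mm high (111 to 131 mm above the worktop) with a 28 mm round hub; free air below it down to the spout and pipe
- tap_3: one of three equal taps 150 mm apart on the pipe; any of them may stand left, middle or right. Origin on the worktop under its lever's pivot, axes as the manifold's: the spout points along its -x. Steel body 36 mm square, up to 93 mm high, with a neck up to the lever; spout pipe 11 mm thick, top at 81 mm
- spout_3 (a point): mouth of that tap's spout, 70 mm in front of the lever's pivot, 61 mm above the worktop
- lever_3 (a joint): that tap's black lever, turning about the upright pivot above its tap, in rad, with stops at both ends: 0 fully closed (lever across the spout, pointing to the manifold's +y), 1.571 fully open (lever in line with and above the spout, pointing to -x); it grows counter-clockwise seen from above. Friction of about 0.12 N m and no spring: it stays where it is left
- lever_3_hinge (a point): on that lever's pivot axis, at half the height of the lever, 121 mm above the worktop
- lever_3_tip (a point): middle of that lever's outer end, 85 mm from the pivot. The lever is a bar 10 mm wide and 20 mm high (111 to 131 mm above the worktop) with a 28 mm round hub; free air below it down to the spout and pipe
- beaker: loose white open plastic beaker, 60 mm across the rim, 52 mm high, standing under the spout of one of the closed taps; origin under its centre
- dish: loose round flat dish, 59 mm across, 16 mm high, under the spout of the other closed tap; origin under its centre
- dropper: loose white dropper bottle, 25 mm across, 64 mm high, between two spouts; origin under its centre
- forceps: loose steel forceps, 131 mm long, 9 mm high, lying in front of the manifold
- marker: loose blue marker pen, 138 mm long, 15 mm high, lying in front of the manifold
Not all that is in view belongs to the job. Of the things shaped like the beaker, the white one is meant.

How it is judged:
By the outcome, as a careful person would: the job done as asked, in the order asked, and still so for the second after the job is handed in, with the robot touching nothing.
It also fails if it takes over 45 s, if anything falls off the work surface, if the arm or the gripper's body presses on something with over 40 N, if the wrist force passes 120 N, or if a joint passes its speed limit or range.

## Working session

There is one attempt and no reset: what is moved stays moved. The work goes in short steps, Python scripts to look and compute and a tool call to move; the robot and the scene stay as the last step left them, time stands still between calls to the robot, and variables do not carry over. Pictures are saved under pics/ and viewed, at most 10 in all, crops included, and the job is handed in when it is done.

Besides the shell and the picture viewer there is one more tool, called after ">>>" in YAML: its name, and indented under it one key for each argument. arm_command: Moves the arm, as the interface text tells. Its arguments: {"type":"object","properties":{"targets":{"type":"array","items":{"type":"array","items":{"type":"number"}}},"grip_force":{"type":"number"}},"required":["targets"]}

```bash
mkdir -p pics; python3 - <<'E'
from plant import monitor, eyes, order, spotter
import cv2
for n in("scene","top"):
    d=eyes.get_image(n); cv2.imwrite(f"pics/{n}0.png",d["image"][:,:,::-1])
    print(n,d["mtx"],d["dist_coeffs"],d["position"],d["attitude"])
    for l in("tap_1","lever_1","beaker","dish","dropper"):
        print(l,[(x["box"],round(x["conf"],2)) for x in spotter.look_for(l,n)])
print(monitor.get_obs())
E
```

```text
scene [[489.41625574   0.         323.97429099]
 [  0.         489.41625574 234.73704526]
 [  0.           0.           1.        ]] [-0.11897683  0.          0.          0.          0.        ] [ 0.01600224 -0.6620849   0.48751933] [ 0.51523312 -0.15524262 -0.24219225  0.80732736]
tap_1 [([363.6, 217.4, 44.5, 61.0], 0.97), ([409.6, 263.6, 66.0, 59.0], 0.96), ([312.9, 196.5, 42.5, 52.3], 0.69)]
lever_1 [([362.8, 219.4, 44.4, 24.1], 0.96), ([411.3, 265.6, 60.9, 16.2], 0.81), ([317.7, 196.2, 35.2, 21.6], 0.77), ([407.1, 264.9, 67.6, 55.2], 0.64)]
beaker [([299.0, 247.2, 31.0, 39.8], 0.83), ([222.0, 241.5, 27.4, 31.9], 0.72), ([265.0, 267.7, 31.8, 36.8], 0.68), ([260.0, 230.6, 28.5, 33.3], 0.55)]
dish [([350.3, 291.3, 31.3, 27.1], 0.73), ([409.0, 261.8, 66.2, 17.2], 0.55)]
dropper [([331.5, 261.8, 11.1, 30.4], 0.89)]
top [[546.08427302   0.         327.60713195]
 [  0.         546.08427302 236.75243967]
 [  0.           0.           1.        ]] [-0.15765973  0.          0.          0.          0.        ] [0.40292283 0.0461971  1.00214021] [-0.02242299  0.03635871  0.71504211 -0.697775
[... 472 characters left out ...]
{'clock': 0.6, 'joints': array([ 1.07560667e+00,  3.12917755e-01,  1.49772830e+00, -5.73585782e-06,
        1.33094938e+00, -2.23413802e-01]), 'dq': array([-0.00101683,  0.00111512, -0.00176113,  0.00023828,  0.00164972,
       -0.00037902]), 'joint_efforts': array([-1.30143330e-04, -4.12020671e+01, -2.59838837e+01, -1.61768153e-04,
        4.04670427e-04,  7.90796548e-06]), 'tool_pos': array([0.14095632, 0.50573183, 0.23127442]), 'tcp_rot': array([ 1.35469434e-01,  9.90781526e-01, -2.27991475e-06,  2.11951318e-06]), 'contact_force': array([ 0.89321303,  0.47520783, -0.01945723]), 'wrist_torque': array([ 0.0451907 , -0.00602712, -0.03339677]), 'grip_force': 0.0, 'width': 0.08549193480434361}
```

View pics/top0.png

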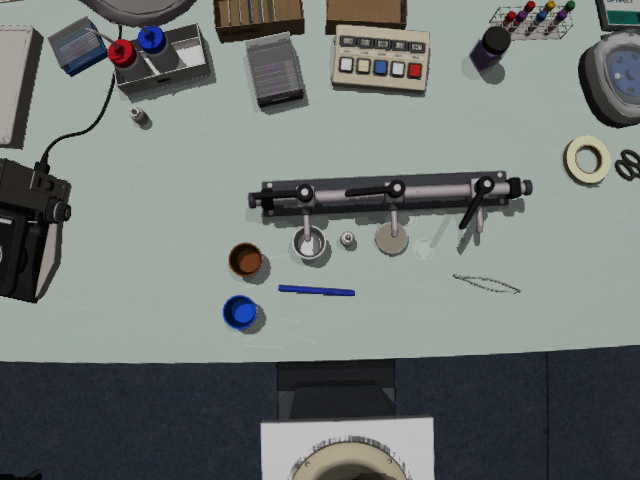

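View pics/scene0.png

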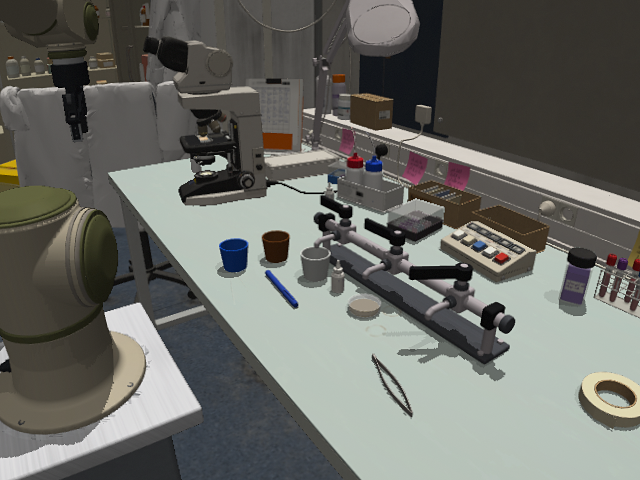

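Top view: the left tap's hub is at (305,192), with the white beaker at (309,242). The middle hub is at (397,188), with the dish at (391,238). The right hub is at (485,184), and its lever is part open, tip at about (462,227).

There are three beaker-shaped things: white (309,242), brown (245,260) and blue (240,312). The white one under the left spout fits the description. I'll confirm this in a crop and compute positions.

```bash
cat > h.py <<'E'
from plant import monitor, eyes, order, spotter
import cv2, numpy as np
from scipy.spatial.transform import Rotation as R
def ray(d,uv,z):
    p=cv2.undistortPoints(np.array([[uv]],float),d["mtx"],np.array(d["dist_coeffs"]))[0,0]
    v=R.from_quat(d["attitude"]).apply([p[0],-p[1],-1]); c=np.array(d["position"])
    return c+v*(z-c[2])/v[2]
def proj(d,P):
    q=R.from_quat(d["attitude"]).inv().apply(np.array(P)-d["position"])*[1,-1,-1]
    return cv2.projectPoints(q.reshape(-1,1,3),np.zeros(3),np.zeros(3),d["mtx"],np.array(d["dist_coeffs"]))[0][:,0]
E
python3 - <<'E'
from h import *
d=eyes.get_image("top"); im=d["image"][:,:,::-1]
cv2.imwrite("pics/crop1.png",cv2.resize(im[160:270,230:540],None,fx=2.58,fy=2.58,interpolation=cv2.INTER_CUBIC)[:600,:800])
for n,uv,z in [("hubL",(305,192),.131),("hubM",(397,188),.131),("hubR",(485,184),.131),("tipR",(462,227),.131),("tipL",(258,196),.131),("tipM",(347,193),.131),("beaker",(309,242),.052),("dish",(391,238),.016),("drop",(347,239),.06)]:
    print(n,ray(d,uv,z).round(4))
for m in spotter.silhouettes("lever_1","top"):
    ys,xs=np.nonzero(m["mask"]); print(m["conf"],m["box"],cv2.minAreaRect(np.c_[xs,ys].astype(np.float32)))
E
```

```text
hubL [0.5486 0.0627 0.131 ]
hubM [ 0.552  -0.0865  0.131 ]
hubR [ 0.5564 -0.2335  0.131 ]
tipR [ 0.4861 -0.1909  0.131 ]
tipL [0.5439 0.1387 0.131 ]
tipM [ 0.5455 -0.005   0.131 ]
beaker [0.4735 0.0591 0.052 ]
dish [ 0.4799 -0.0896  0.016 ]
drop [ 0.4765 -0.0069  0.06  ]
0.74 [250.9, 185.7, 63.2, 16.1] ((282.0, 192.5), (17.0, 60.0), 90.0)
0.73 [458.9, 174.9, 35.3, 57.4] ((476.7011413574219, 203.1306915283203), (16.539581298828125, 58.77880096435547), 22.71441078186035)
0.72 [249.4, 182.9, 67.9, 57.7] ((293.50982666015625, 200.39256286621094), (72.61781311035156, 45.92844772338867), 38.92754364013672)
0.58 [343.6, 181.0, 61.8, 15.5] ((375.0, 188.5), (17.0, 60.0), 90.0)
```

View pics/crop1.png

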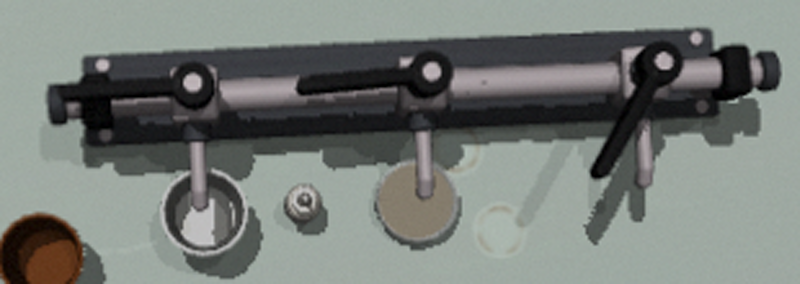

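The crop confirms it. The white beaker is under the left tap at crop (200,210), the dish is under the closed middle tap, and the right tap's lever is part open at about 1.0 rad. I'll travel high with the gripper closing, towards the right lever's open side, with the tool axes aligned to the manifold.

>>> arm_command:
  targets:
    - [0,0,-0.298,-525,-623,0,255]
    - [0,0,-0.298,-525,-623,0,255]
    - [0,0,-0.298,-525,-623,0,255]
    - [0,0,-0.298,-525,-623,0,255]
    - [0,0,-0.298,-525,-623,0,255]
    - [0,0,-0.298,-525,-623,0,255]
    - [0,0,-0.298,-525,-623,0,255]
    - [0,0,-0.298,-525,-623,0,255]
    - [0,0,-0.298,-525,-623,0,255]
    - [0,0,-0.298,-525,-623,0,255]
    - [0,0,-0.298,-525,-623,0,255]
    - [0,0,-0.298,-525,-623,0,255]
    - [0,0,-0.298,-525,-623,0,255]
    - [0,0,-0.298,-525,-623,0,255]
    - [0,0,-0.298,-525,-623,0,255]
    - [0,0,-0.298,-525,-623,0,255]
    - [0,0,-0.298,-525,-623,0,255]
    - [0,0,-0.298,-525,-623,0,255]
    - [0,0,-0.298,-525,-623,0,255]
    - [0,0,-0.298,-525,-623,0,255]

```text
clock: 2.7
tool_pos: [0.4792, -0.2344, 0.2315]
tcp_rot: [-0.013, 1.0, 0.0, 0.0]
contact_force: [-0.3, -0.2, 0.5]
width: 0.0002
grip_force: 0.0
```

>>> arm_command:
  targets:
    - [0,0,0,0,0,45,255]
    - [0,0,0,0,0,90,255]
    - [0,0,0,0,0,126,255]
    - [0,0,0,0,0,126,255]
    - [0,0,0,-6,8,126,255]
    - [0,0,0,-12,16,126,255]
    - [0,0,0,-15,24,126,255]
    - [0,0,0,-18,32,126,255]
    - [0,0,0,-23,39,126,255]
    - [0,0,0,-28,46,126,255]
    - [0,0,0,-35,52,126,255]
    - [0,0,0,-43,57,126,255]
    - [0,0,0,-43,57,126,255]

```text
clock: 4.0
tool_pos: [0.5217, -0.1763, 0.1051]
tcp_rot: [-0.014, 1.0, 0.0, 0.0]
contact_force: [0.2, -0.1, 0.5]
width: -0.0001
grip_force: 0.0
```

>>> arm_command:
  targets:
    - [0,0,0,-5,3,0,255]
    - [0,0,0,-10,5,0,255]
    - [0,0,0,-15,6,0,255]
    - [0,0,0,-15,6,0,255]
    - [0,0,0,-15,6,0,255]

```text
clock: 4.5
tool_pos: [0.5359, -0.1707, 0.1053]
tcp_rot: [-0.013, 1.0, 0.0, 0.0]
contact_force: [0.5, 0.0, 0.2]
width: -0.0004
grip_force: 0.0
```

```bash
python3 - <<'E'
from h import *
print(monitor.get_obs()["contact_force"])
d=eyes.get_image("top"); im=d["image"][:,:,::-1]
cv2.imwrite("pics/crop2.png",cv2.resize(im[160:270,230:540],None,fx=2.58,fy=2.58,interpolation=cv2.INTER_CUBIC)[:600,:800])
d=eyes.get_image("scene"); im=d["image"][:,:,::-1]
cv2.imwrite("pics/crop3.png",cv2.resize(im[180:360,290:530],None,fx=3.3,fy=3.3,interpolation=cv2.INTER_CUBIC)[:600,:800])
E
```

```text
[0.47893682 0.04219734 0.15953831]
```

View pics/crop3.png

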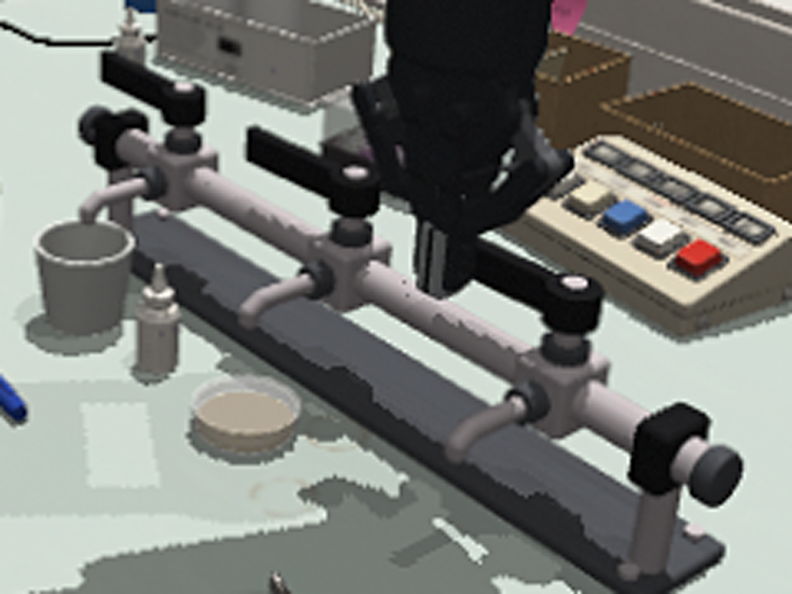

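The finger is against the right lever at (440,260), which is nearly closed. I'll creep until the force shows the stop.

>>> arm_command:
  targets:
    - [0,0,0,-2,0,0,255]
    - [0,0,0,-3,0,0,255]
    - [0,0,0,-4,0,0,255]
    - [0,0,0,-4,0,0,255]

```text
clock: 5.0
tool_pos: [0.5398, -0.1707, 0.1053]
tcp_rot: [-0.013, 1.0, 0.0, -0.0]
contact_force: [-1.2, 1.0, -0.6]
width: -0.0002
grip_force: 0.6
```

>>> arm_command:
  targets:
    - [0,0,0,-1,0,0,255]
    - [0,0,0,-2,0,0,255]
    - [0,0,0,-3,0,0,255]
    - [0,0,0,-3,0,0,255]

```text
clock: 5.4
tool_pos: [0.5405, -0.1705, 0.1051]
tcp_rot: [-0.013, 1.0, 0.001, -0.003]
contact_force: [-16.8, 0.8, 7.6]
width: 0.0002
grip_force: 8.2
```

The stop is reached: 17 N, with no further travel. I'll retreat, rise and go over to behind the left lever.

>>> arm_command:
  targets:
    - [0,0,0,10,0,0,255]
    - [0,0,0,30,0,0,255]
    - [0,0,0,30,0,0,255]
    - [0,0,0,30,0,-45,255]
    - [0,0,0,30,0,-90,255]
    - [0,0,0,30,0,-126,255]
    - [0,0,0,30,0,-126,255]
    - [0,0,0,10,40,-126,255]
    - [0,0,0,-10,85,-126,255]
    - [0,0,0,-43,130,-126,255]
    - [0,0,0,-43,175,-126,255]
    - [0,0,0,-43,220,-126,255]
    - [0,0,0,-43,265,-126,255]
    - [0,0,0,-43,296,-126,255]
    - [0,0,0,-43,296,-126,255]
    - [0,0,0,-43,296,-126,255]

```text
clock: 7.0
tool_pos: [0.5782, 0.1267, 0.2306]
tcp_rot: [-0.014, 1.0, -0.0, -0.0]
contact_force: [-0.2, -0.0, -0.3]
width: 0.0003
grip_force: 0.0
```

```bash
python3 - <<'E'
from h import *
d=eyes.get_image("scene"); im=d["image"][:,:,::-1]
cv2.imwrite("pics/crop4.png",cv2.resize(im[160:340,290:530],None,fx=3.3,fy=3.3,interpolation=cv2.INTER_CUBIC)[:600,:800])
E
```

```text
(no output)
```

View pics/crop4.png

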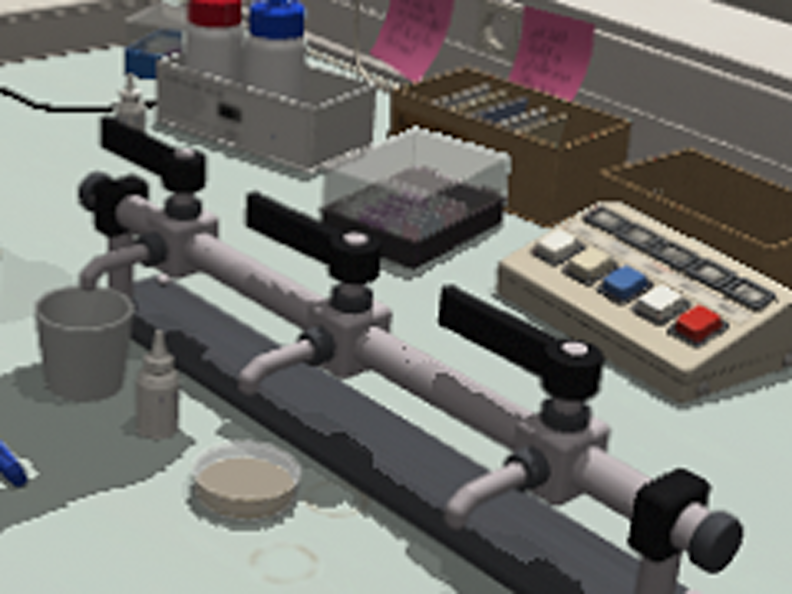

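The right lever is now closed, parallel to the middle one. Next I'll go down behind the left lever and sweep it round.

>>> arm_command:
  targets:
    - [0,0,0,0,0,45,255]
    - [0,0,0,0,0,90,255]
    - [0,0,0,0,0,126,255]
    - [0,0,0,0,0,126,255]
    - [0,0,0,8,0,126,255]
    - [0,0,0,15,0,126,255]
    - [0,0,0,22,2,126,255]
    - [0,0,0,30,3,126,255]
    - [0,0,0,39,3,126,255]
    - [0,0,0,48,2,126,255]
    - [0,0,0,57,-1,126,255]
    - [0,0,0,65,-5,126,255]
    - [0,0,0,73,-11,126,255]
    - [0,0,0,81,-18,126,255]
    - [0,0,0,86,-26,126,255]
    - [0,0,0,90,-34,126,255]
    - [0,0,0,92,-38,126,255]
    - [0,0,0,92,-38,126,255]

```text
clock: 8.85
tool_pos: [0.4866, 0.0852, 0.1052]
tcp_rot: [-0.013, 1.0, -0.0, -0.001]
contact_force: [0.6, 0.1, -0.4]
width: 0.0002
grip_force: 0.0
```

>>> arm_command:
  targets:
    - [0,0,0,0,-1,0,255]
    - [0,0,0,0,-2,0,255]
    - [0,0,0,0,-3,0,255]
    - [0,0,0,0,-4,0,255]
    - [0,0,0,0,-4,0,255]

```text
clock: 9.35
tool_pos: [0.4868, 0.0823, 0.1051]
tcp_rot: [-0.013, 1.0, 0.0, -0.0]
contact_force: [-2.4, 4.1, -0.4]
width: -0.0003
grip_force: 2.0
```

>>> arm_command:
  targets:
    - [0,0,0,0,-1,0,255]
    - [0,0,0,0,-2,0,255]
    - [0,0,0,0,-2,0,255]

```text
clock: 9.65
tool_pos: [0.4868, 0.0818, 0.1051]
tcp_rot: [-0.013, 1.0, 0.002, -0.0]
contact_force: [-1.6, 15.0, -0.0]
width: 0.0001
grip_force: 7.4
```

The stop is reached. I'll back off sideways, rise and move clear.

>>> arm_command:
  targets:
    - [0,0,0,0,10,0,255]
    - [0,0,0,0,35,0,255]
    - [0,0,0,0,35,0,255]
    - [0,0,0,0,35,-45,255]
    - [0,0,0,0,35,-90,255]
    - [0,0,0,0,35,-140,255]
    - [0,0,0,30,75,-140,255]
    - [0,0,0,60,120,-140,255]
    - [0,0,0,90,160,-140,255]
    - [0,0,0,110,200,-140,255]
    - [0,0,0,110,200,-140,255]
    - [0,0,0,110,200,-140,255]

```text
clock: 10.85
tool_pos: [0.3719, 0.2772, 0.2454]
tcp_rot: [-0.014, 1.0, -0.0, 0.0]
contact_force: [-0.3, 0.1, 0.3]
width: -0.0004
grip_force: 0.0
```

```bash
python3 - <<'E'
from h import *
d=eyes.get_image("top"); im=d["image"][:,:,::-1]
cv2.imwrite("pics/crop5.png",cv2.resize(im[160:330,200:540],None,fx=2.35,fy=2.35,interpolation=cv2.INTER_CUBIC)[:600,:800])
d=eyes.get_image("scene"); im=d["image"][:,:,::-1]
cv2.imwrite("pics/crop6.png",cv2.resize(im[160:340,290:530],None,fx=3.3,fy=3.3,interpolation=cv2.INTER_CUBIC)[:600,:800])
E
```

```text
(no output)
```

View pics/crop5.png

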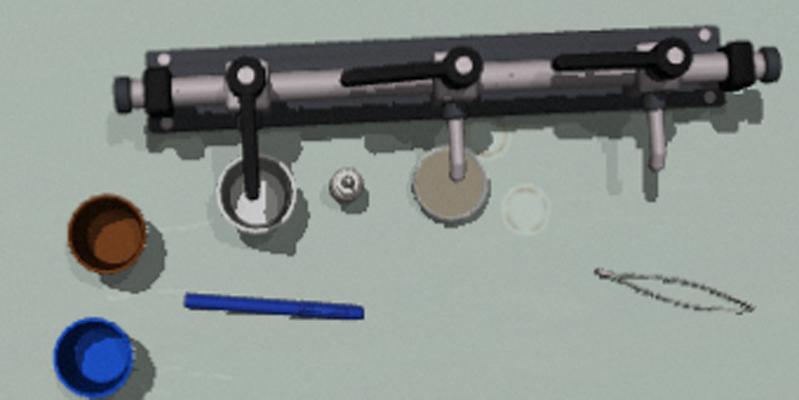

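View pics/crop6.png

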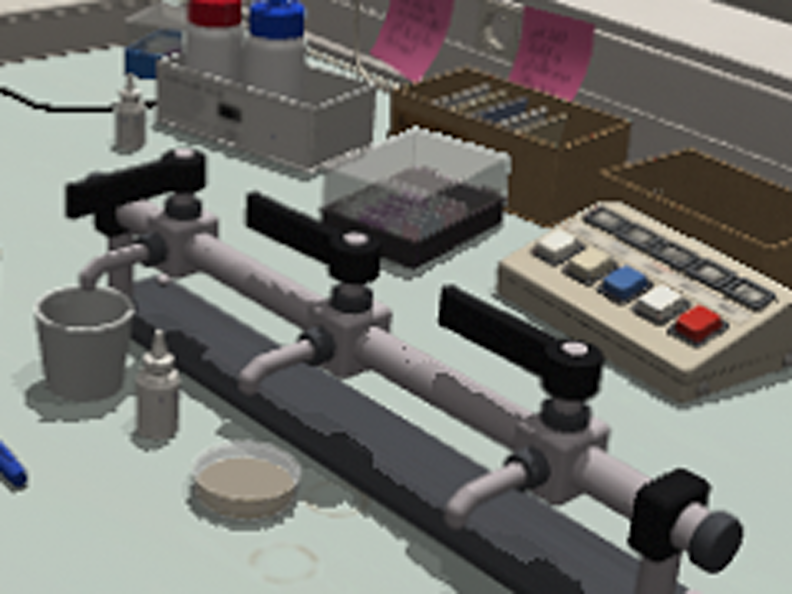

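The final views show the left lever in line with its spout, from (246,75) to (252,195) in the top crop. The middle and right levers lie along the pipe, nothing else has moved, and the arm is clear.

```bash
python3 -c "
from plant import order
print(order.job_done())"
```

```text
the job is handed in; nothing more can be done
None
```

The right-hand tap, which had been left part open, was pushed closed to its stop, then the tap over the white beaker was pushed fully open to its stop; the dish tap and loose items weren't touched, the arm finished clear, and the job is handed in.

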